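# Clear the view and angle the inspection mirror on the ship model's stern mark

## Robot

A 6-joint arm with a two-finger parallel gripper is mounted at the origin on the work surface. World frame = base frame: x ahead of the robot, y to its left, z up, the work surface at z = 0. Lengths are in m, angles in rad, forces in N, time in s.
With the tool pointing down it reaches from about 0.4 to 0.825 m from the base axis. Payload 7 kg.
Tool frame: the origin (TCP) lies at the very end of the fingers, on their centre line; the grasp point (between the pads) lies 19 mm behind it (arm.pinch_z is the z of the grasp point in the tool frame, in m); z points along the fingers, y is the direction in which the jaws open and shut (so a half turn about z gives the same grasp; the last joint's range is limited). The gripper opens to 88 mm and grips with 3 to 60 N. Pads are 19 mm wide; open, the fingers measure 130 mm over their backs; the gripper's body (78 mm by 193 mm) begins 47 mm behind the grasp point.
Start: joints at [1.542, 0.359, 0.012, 0, -1.224, -0.288], TCP at [0.21, 0.641, 0.227] pointing down, gripper open.
Joint ranges: [-3.07, 3.07], [-1.43, 2.12], [-1.02, 1.25], [-3.03, 1.67], [-3.05, -0], [-3.03, 3.03]. Speed limits (rad/s): [2.39, 2.39, 3.01, 3.14, 3.14, 3.14].

## Interface

Orientations are given as [roll, pitch, yaw] about the fixed x, y, z axes, in that order (R = Rz(yaw) Ry(pitch) Rx(roll)).
In Python, from station import arm gives the robot as it stands.
- The arm moves only by the tool drive_tool, never from a script. Its argument "targets" is a list of rows, each a list of 6 numbers: the shift along the world's x, y, z in units of 0.04 m (1.0 is 0.04 m), then the turn, a rotation vector about the world's x, y, z in units of 6 degrees (1.0 is 6 degrees). In form: [[x, y, z, wx, wy, wz], ...]. A call has 1 to 5 rows; each row shifts and turns the commanded pose from where the row before left it; what a row does not reach is not made up. A row lasts 1/8 s, in which the tool goes at most 62.5 mm and 10.7 degrees, less where a joint would pass 70% of its speed; a pose out of reach is approached as far as the arm can. A call with a number of a shift or a turn outside -1 to 1 is refused whole. A call with a gripper value outside its range is refused whole. "claw" is the opening, from 0 (shut) to 1 (fully open), set as the call begins (left out, the last holds). The fingers move at their own pace and stop on an object; "newtons" is the grip in N (left out, the last holds). Time passes only in rows, so rows that do not move let the fingers close. It gives the time, the measured TCP pose, the force and the opening at its end, in the units of the state.
- arm.get_state(): the state, without advancing time (a new reading comes with each control period).
- arm.grab_frame(name): name is "scene" or "side" or "wrist"; returns (picture, depth): 384x512x3 uint8, red, green, blue; 384x512 float32, m along the optical axis (not along the pixel's ray), 0 where there is no reading.
- arm.get_calibration(name): a dict with "mtx" (3x3 intrinsics, pixels), "dist_coeffs" ([k1, k2, p1, p2, k3] as OpenCV has them; the pictures are not rectified), "origin" and "rotation" of the camera in the world. Camera axes: x right, y up, looking along -z (the intrinsics and any distortion apply to the point x, -y, -z); pixel columns grow to the right and rows downward; lengths in m; the calibration is good to about 2 mm. A picture is of the moment at which its call begins: read the wrist's pose just before it. get_calibration takes no time and is no camera call; for the wrist camera it gives the pose at the moment of the call.
- arm.job_done(): hands the job in, once; it reports no verdict.
Trained networks look in the newest picture that a camera, given by its name, has taken for a name from the list of things; names that differ only in an ending like _2 or _b are one class to them, and where a whole thing is asked for, a point or a joint stands for the part that bears it (a point fixed in the world has none). Each returns a list of dicts, best first, with "score" (0 to 1); they miss things now and then, are a little off and sometimes report something else, mostly with a low value. They report only what shows in the picture. A call takes as long as a camera call.
- arm.search_frame(target, camera): "point" ([x, y, z] in m, in the coordinates of the camera as it stood for that picture, good to about 4 mm: the middle of the surface that is visible of it).
- arm.cut_out(target, camera): "pixels" (384x512 bool, what is visible of it).
- arm.landmark_of(target, camera): "point" ([x, y, z] in m, in the coordinates of the camera as it stood for that picture, good to about 4 mm: a listed point, or the origin of a listed thing).
The state is a dict: "t": time; "q": joint angles; "qd": joint speeds; "joint_efforts": joint torques, N m; "eef_pos": TCP position; "ee_rot": TCP orientation; "force": force on the tool from outside, world axes, zero at the start; "moment": the same for the moment, N m; "width": finger opening in m.
Only numpy, scipy, OpenCV 4.12 (cv2) and the standard library are available. Lean on these libraries where they do the work, as an engineer would, in place of code of your own. Each camera call takes 0.05 s, during which the arm holds its last target. There are 200 camera calls.

## Task

Clear the cardboard carton that stands in front of the ship model's stern: put it into the open drawer of the small wooden cabinet and slide the drawer fully shut. Then turn the sprung swivel mirror of the viewing stand until the stand's camera would see the brass disc on the stern in the middle of the mirror, and finish while holding the mirror at that angle with the gripper, for it springs back if let go. Leave the other things on the bench where they are.

Things in the scene. Friction and masses are not known exactly. Their poses are not given: they have to be found in the camera images.
- stand: viewing stand, fixed to the bench: dark steel base bar 70 x 300 x 12 mm with the mirror near one end and the camera towards the other. Origin on the bench straight below the mirror's vertical swivel axis; z up; y runs along the bar, the camera sits at -y and looks in +y at the mirror; the bar ends 260 mm from the origin on the -y side and 40 mm on the +y side. The camera's highest point is 87 mm up
- lens (a point): centre of the camera's front lens, 170 mm from the swivel axis along the stand's -y, 68 mm above the bench, level with the mirror's middle; grey barrel 34 mm in diameter, 75 mm long, behind it
- mirror: flat mirror, 52 x 48 mm glass in a black frame 60 wide x 8 thick x 56 mm high, on a vertical swivel axis through its middle. Origin on the axis at the mirror's middle, 68 mm above the bench (the line through the glass, 3 to 4 mm before the axis, may be ignored); the glass faces the mirror's own -y, its x lies across it, z up
- tab (a point): middle of the aluminium grip tab on top of the mirror frame, on the swivel axis, 116 mm above the bench: an upright plate 32 mm wide along the mirror's x, 12 mm thick along the mirror's y, from 96 to 134 mm above the bench; pinch it from above across its thickness and twist
- swivel (a joint): mirror angle, rad: 0 (the start, against a stop) the glass squarely faces the lens; grows anticlockwise seen from above, up to 1.2. A light spring drives it back to 0 (0.015 Nm at 0, 0.045 Nm at 1 rad). By reflection the camera's line of sight leaves the mirror at twice this angle: anticlockwise from above, starting at the direction from the mirror to the lens
- sight: unseen: the camera's line of sight after the mirror. Origin on the swivel axis at the mirror's middle (68 mm up), its x axis points along the reflected line (level), y to the left of it; it turns with the mirror at twice the mirror's angle
- mark (a point): centre of the brass disc, 22 mm in diameter, on the flat stern of the ship model, 68 mm above the bench; 170 to 310 mm from the mirror, on the +x side of the stand
- hull: wooden ship model hull, 220 mm long, 86 mm wide, deck about 95 mm and at most 120 mm above the bench, on a plywood cradle fixed to the bench. Origin on the bench below the stern face; x runs from stern to bow, the stern faces -x, z up
- carton: upright plain brown carton with a white paper band, 44 mm (x) x 54 mm (y) x 80 mm high, 0.1 to 0.2 kg, loose, standing on the bench about 65 mm in front of the stern. Origin at the centre of its underside, z up
- cabinet: wooden cabinet with one drawer, 220 mm deep (x) x 200 mm wide (y) x 125 mm high, fixed. Origin at the centre of its underside; its front faces its own -x, z up
- cabinet_drawer0 (a joint): how far the drawer is pulled out, m: 0 shut, starts 0.130 to 0.148; slides out along the cabinet's -x, about 1 N friction, no catch
- drawer_floor (a point): centre of the drawer's inner floor, 22 mm above the bench, moving with the drawer; axes as the cabinet's. Inside it is 175 mm (x) x 158 mm (y); walls rise to 103 mm and the cabinet's top board begins 113 mm above the bench. Pulled out by d, the part open to above runs from x = -87 mm to x = d - 94 mm of this point
- drawer_handle (a point): middle of the drawer's steel bar handle, 87 mm above the bench, 35 mm in front of the drawer front, 100 mm long along the cabinet's y, about 10 mm thick; pushing it along the cabinet's +x shuts the drawer
- tape: bystander: roll of paper tape, 52 mm across, 18 mm high
- sander: bystander: cork sanding block, 52 x 92 x 29 mm
- glue: bystander: white glue bottle, 48 mm across, 130 mm high
- offcut: bystander: wood offcut 80 x 35 x 20 mm
- cup: bystander: steel cup with brush handles, 72 mm across, 150 mm high
- jar: bystander: small jar, 36 mm across, 45 mm high, between the camera and the hull

How it is judged:
On the way, in this order (a step that is already met when the one before it is completed fails the run):
1. the carton lies in the drawer, let go (x of carton in the frame of drawer_floor between -0.09 and 0.09 m and y of carton in the frame of drawer_floor between -0.082 and 0.082 m and z of carton in the frame of drawer_floor between -0.01 and 0.065 m and contact force between the fingers and carton below 0.05 N), for 0.2 s.
2. the drawer is shut with the carton in it (x of carton in the frame of drawer_floor between -0.09 and 0.09 m and y of carton in the frame of drawer_floor between -0.082 and 0.082 m and z of carton in the frame of drawer_floor between -0.01 and 0.065 m and value of joint cabinet_drawer0 below 0.006 m), for 0.2 s.
3. the mirror is held at the angle that shows the disc to the camera (y of mark in the frame of sight between -0.022 and 0.022 m and x of mark in the frame of sight above 0.05 m and contact force between the fingers and mirror above 0.3 N and velocity of joint swivel between -0.1 and 0.1 rad/s), for 0.3 s.
At the end, for the whole second after the job is handed in: The carton is in the drawer and the drawer is shut to within 6 mm; the fingers hold the mirror (over 0.3 N) nearly still, and the camera's reflected line of sight passes the brass disc's centre within 22 mm to either side (all of step 2 and all of step 3 and contact force between the fingers and carton below 0.05 N); the arm keeps its last pose, push and grip.
It fails at once if another thing on the bench is moved more than 30 mm (distance of any of tape, sander, glue, offcut, cup, jar from where it was at the start of the episode above 0.03 m).
It also fails if it takes over 67 s, if anything falls off the work surface, if the arm or the gripper's body presses on something with over 40 N, if the wrist force passes 120 N, or if a joint passes its speed limit or range.

## Working session

There is one attempt and no reset: what is moved stays moved. The work goes in short steps, Python scripts to look and compute and a tool call to move; the robot and the scene stay as the last step left them, time stands still between calls to the robot, and variables do not carry over. Pictures are saved under pics/ and viewed, about 8 in all and at most 12, crops included, and the job is handed in when it is done.

Besides the shell and the picture viewer there is one more tool, called after "Call:" in YAML: its name, and indented under it one key for each argument. drive_tool: Moves the arm, as the interface text tells. Shifts and turns lie within -1 to 1; 1 stands for 0.04 m of shift or 6 degrees of turn. Its arguments: {"type":"object","properties":{"targets":{"type":"array"},"claw":{"type":"number"},"newtons":{"type":"number"}},"required":["targets"]}

```bash
mkdir -p pics; cat > h.py <<'E'
import numpy as np, cv2
from station import arm
def w(c,p):
    k=arm.get_calibration(c); return np.array(k['rotation'])@np.array(p)+np.array(k['origin'])
def pts(c,depth,mask):
    k=arm.get_calibration(c); v,u=np.nonzero(mask&(depth>0)); d=depth[v,u]
    n=cv2.undistortPoints(np.stack([u,v],1).astype(float)[:,None],np.array(k['mtx']),np.array(k['dist_coeffs']))[:,0]
    P=np.stack([n[:,0]*d,-n[:,1]*d,-d],1)
    return P@np.array(k['rotation']).T+np.array(k['origin'])
def save(img,name): cv2.imwrite('pics/'+name,img[:,:,::-1])
E
python3 - <<'E'
from h import *
s=arm.get_state(); print(s['t'],s['eef_pos'],s['ee_rot'],s['width'])
for c in ['scene','side']:
    im,d=arm.grab_frame(c); save(im,c+'0.png')
    for n in ['stand','lens','mirror','tab','mark','hull','carton','cabinet','drawer_floor','drawer_handle','jar','glue','cup']:
        r=arm.landmark_of(n,c)
        print(c,n,[(w(c,x['point']).round(3).tolist(),round(x['score'],2)) for x in r[:2]])
print(arm.get_state()['t'])
E
```

```text
0.0 [0.21017471 0.64091228 0.22561444] [ 3.13989412e+00 -1.74093148e-04 -3.16919135e-01] 0.08748498281581067
scene stand [([-0.526, -2.169, -0.753], 0.79)]
scene lens [([-0.528, -2.17, -0.755], 0.78)]
scene mirror [([-0.466, -2.109, -0.693], 0.64)]
scene tab [([-0.421, -2.063, -0.648], 0.64), ([-0.36, -2.003, -0.587], 0.31)]
scene mark [([-0.299, -1.941, -0.526], 0.62)]
scene hull [([-0.363, -2.006, -0.59], 0.94), ([-0.348, -1.99, -0.574], 0.19)]
scene carton [([-0.349, -1.991, -0.575], 0.75)]
scene cabinet [([-0.154, -1.797, -0.381], 0.69), ([-0.3, -1.942, -0.527], 0.56)]
scene drawer_floor [([-0.273, -1.915, -0.499], 0.77)]
scene drawer_handle [([-0.343, -1.985, -0.57], 0.7)]
scene jar [([-0.53, -2.172, -0.756], 0.63)]
scene glue [([-0.733, -2.375, -0.96], 0.97)]
scene cup [([-0.339, -1.982, -0.566], 0.8), ([-0.345, -1.987, -0.571], 0.55)]
side stand [([0.6, -0.597, 1.412], 0.84)]
side lens [([0.604, -0.592, 1.416], 0.88)]
side mirror [([0.592, -0.605, 1.404], 0.59), ([0.834, -0.363, 1.646], 0.53)]
side tab [([0.577, -0.62, 1.389], 0.56)]
side mark [([0.827, -0.37, 1.639], 0.59)]
side hull [([0.846, -0.35, 1.658], 0.74)]
side carton [([0.834, -0.362, 1.647], 0.97)]
side cabinet [([0.849, -0.348, 1.661], 0.88)]
side drawer_floor [([0.693, -0.503, 1.506], 0.65)]
side drawer_handle [([0.579, -0.617, 1.391], 0.73), ([0.537, -0.66, 1.349], 0.64)]
side jar [([0.707, -0.49, 1.519], 0.62)]
side glue [([0.577, -0.62, 1.389], 0.7), ([0.844, -0.352, 1.656], 0.35)]
side cup [([0.548, -0.648, 1.361], 0.56)]
1.4
```

The rotation is a 3-vector (roll, pitch, yaw), so I'll fix the helper.

```bash
cat > h.py <<'E'
import numpy as np, cv2
from scipy.spatial.transform import Rotation as Ro
from station import arm
def cal(c):
    k=arm.get_calibration(c); r=np.array(k['rotation'])
    return k,(r if r.shape==(3,3) else Ro.from_euler('xyz',r).as_matrix()),np.array(k['origin'])
def w(c,p):
    k,R,o=cal(c); return R@np.array(p)+o
def pts(c,depth,mask):
    k,R,o=cal(c); v,u=np.nonzero(mask&(depth>0)); d=depth[v,u]
    n=cv2.undistortPoints(np.stack([u,v],1).astype(float)[:,None],np.array(k['mtx']),np.array(k['dist_coeffs']))[:,0]
    return np.stack([n[:,0]*d,-n[:,1]*d,-d],1)@R.T+o
def save(img,name): cv2.imwrite('pics/'+name,img[:,:,::-1])
E
python3 - <<'E'
from h import *
both=[]
for c in ['scene','side']:
    print(arm.get_calibration(c)['rotation'])
    im,d=arm.grab_frame(c); save(im,c+'0.png'); both.append(cv2.resize(im,(400,300))); np.save(c+'d.npy',d)
    for n in ['stand','lens','mirror','tab','mark','hull','carton','cabinet','drawer_floor','drawer_handle','jar','glue','cup']:
        r=arm.landmark_of(n,c)
        print(c,n,[(w(c,x['point']).round(3).tolist(),round(x['score'],2)) for x in r[:2]])
    for n in ['carton','mirror','hull','cabinet']:
        r=arm.cut_out(n,c)
        if r:
            np.save(f'{c}_{n}.npy',r[0]['pixels']); P=pts(c,d,r[0]['pixels'])
            print(n,len(P),np.percentile(P,[2,50,98],axis=0).round(3).tolist())
print(arm.get_state()['t'])
E
```

```text
[ 6.71277758e-01 -8.54833671e-04  1.20908759e+00]
scene stand [([0.437, -0.043, 0.004], 0.7), ([0.576, 0.508, 0.002], 0.3)]
scene lens [([0.438, -0.21, 0.067], 0.62)]
scene mirror [([0.436, -0.04, 0.071], 0.71), ([0.703, 0.308, 0.002], 0.35)]
scene tab [([0.434, -0.043, 0.116], 0.71), ([0.417, 0.53, 0.001], 0.63)]
scene mark [([0.666, -0.184, 0.072], 0.87)]
scene hull [([0.668, -0.181, 0.003], 0.61), ([0.638, 0.093, -0.0], 0.45)]
scene carton [([0.658, -0.114, -0.0], 0.69)]
scene cabinet [([0.701, 0.307, -0.0], 0.73)]
scene drawer_floor [([0.552, 0.314, 0.021], 0.7)]
scene drawer_handle [([0.408, 0.322, 0.082], 0.62)]
scene jar [([0.524, -0.259, 0.0], 0.68), ([0.436, -0.045, 0.118], 0.6)]
scene glue [([0.381, -0.452, -0.002], 0.79)]
scene cup [([0.415, 0.529, 0.002], 0.89), ([0.575, 0.508, 0.001], 0.25)]
carton 457 [[0.633, -0.138, 0.0], [0.679, -0.114, 0.074], [0.691, -0.086, 0.084]]
mirror 145 [[0.414, -0.048, 0.042], [0.451, -0.044, 0.097], [0.468, -0.036, 0.138]]
hull 2215 [[0.602, -0.383, 0.005], [0.654, -0.277, 0.096], [0.697, -0.184, 0.107]]
cabinet 7715 [[0.447, 0.201, 0.005]
[... 422 characters left out ...]
0.637, 0.09, -0.005], 0.66)]
side cabinet [([0.701, 0.302, -0.001], 0.75), ([0.438, -0.043, 0.111], 0.67)]
side drawer_floor [([0.574, 0.507, -0.004], 0.72), ([0.553, 0.312, 0.019], 0.59)]
side drawer_handle [([0.416, 0.32, 0.086], 0.87)]
side jar [([0.525, -0.261, -0.0], 0.51)]
side glue [([0.379, -0.459, 0.001], 0.77)]
side cup [([0.418, 0.526, -0.002], 0.72)]
carton 526 [[0.626, -0.162, -0.001], [0.646, -0.128, 0.065], [0.681, -0.089, 0.083]]
mirror 515 [[0.409, -0.053, -0.002], [0.439, -0.048, 0.078], [0.494, 0.126, 0.133]]
hull 2126 [[0.595, -0.393, 0.004], [0.625, -0.305, 0.094], [0.689, -0.19, 0.104]]
cabinet 5794 [[0.444, 0.196, 0.01], [0.63, 0.233, 0.085], [0.796, 0.398, 0.127]]
3.2
```

View pics/scene0.png

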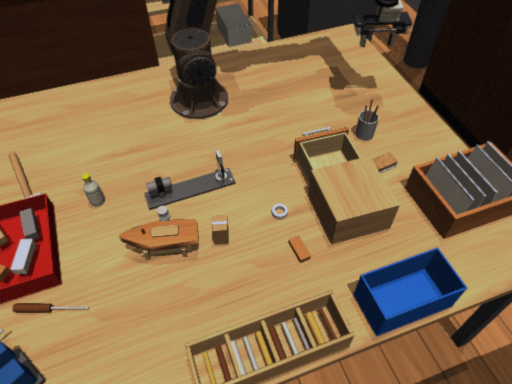

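View pics/side0.png

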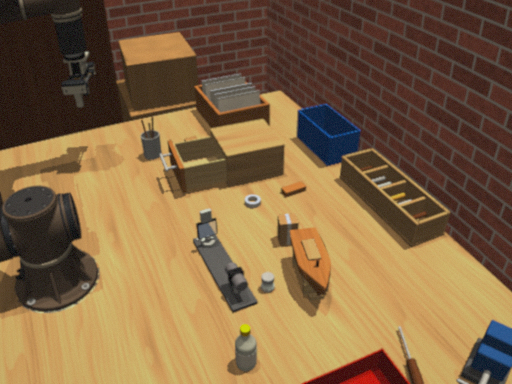

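Scene view: the carton (220,230) stands by the hull's stern, the stand (190,188) is behind them, the drawer (325,150) is open and the cup is at (367,122). The side view agrees: carton (287,230), mirror (207,225), jar (267,282). I'll fit yaw angles from the saved depth while moving.

```bash
python3 - <<'E'
from h import *
for n,lo,hi in [('carton',.076,.088),('hull',.03,.11),('cabinet',.12,.132)]:
    Q=[]
    for c in ['scene','side']:
        P=pts(c,np.load(c+'d.npy'),np.load(f'{c}_{n}.npy')); Q.append(P[(P[:,2]>lo)&(P[:,2]<hi)])
        if len(Q[-1])>8: print(n,c,len(Q[-1]),cv2.minAreaRect((Q[-1][:,:2]*1000).astype(np.float32)))
    Q=np.vstack(Q)[:,:2]; print(' pca',np.degrees(np.arctan2(*np.linalg.svd(Q-Q.mean(0),full_matrices=False)[2][0][::-1])),cv2.minAreaRect((Q*1000).astype(np.float32)))
E
```

```text
carton scene 217 ((661.2098999023438, -112.08675384521484), (42.37623596191406, 54.76166915893555), 73.76522064208984)
carton side 179 ((647.5624389648438, -144.82740783691406), (109.6936264038086, 53.85799026489258), 73.4842758178711)
 pca -6.760165469150402 ((650.411376953125, -144.50430297851562), (111.40143585205078, 57.92164611816406), 74.81013488769531)
hull scene 1920 ((641.4990844726562, -288.2218322753906), (223.58590698242188, 91.33466339111328), 77.95077514648438)
hull side 1892 ((638.214111328125, -291.56451416015625), (223.59901428222656, 86.34268188476562), 75.7177734375)
 pca -106.73304366449139 ((641.0894775390625, -290.14068603515625), (227.5100555419922, 91.33466339111328), 77.95077514648438)
cabinet scene 3526 ((638.30126953125, 309.86651611328125), (202.651123046875, 351.15802001953125), 86.1358871459961)
cabinet side 1625 ((707.4111328125, 300.9275207519531), (214.45452880859375, 203.73526000976562), 86.451171875)
 pca -0.08163136234436288 ((637.9574584960938, 305.172607421875), (214.41555786132812, 350.8854064941406), 86.53636169433594)
```

Call:
drive_tool:
  targets:
    - [0.56, -0.94, 0.2, 0, 0, 0]
    - [0.56, -0.94, 0.2, 0, 0, 0]
    - [0.56, -0.94, 0.2, 0, 0, 0]
    - [0.56, -0.94, 0.2, 0, 0, 0]
    - [0.56, -0.94, 0.2, 0, 0, 0]

```text
t: 3.82
eef_pos: [0.3228, 0.4521, 0.267]
ee_rot: [-3.141, -0.0, -0.317]
force: [0.6, 0.6, 0.4]
width: 0.0879
```

Call:
drive_tool:
  targets:
    - [0.56, -0.94, 0.1, 0, 0, 0]
    - [0.56, -0.94, 0.1, 0, 0, 0]
    - [0.56, -0.94, 0.1, 0, 0, 0]
    - [0.56, -0.94, 0.1, 0, 0, 0]
    - [0.56, -0.94, 0.1, 0, 0, 0]

```text
t: 4.45
eef_pos: [0.4348, 0.2641, 0.287]
ee_rot: [-3.141, -0.0, -0.317]
force: [0.4, 1.1, 0.3]
width: 0.0872
```

Call:
drive_tool:
  targets:
    - [0.5, -0.94, 0, 0, 0, 0]
    - [0.5, -0.94, 0, 0, 0, 0]
    - [0.5, -0.94, 0, 0, 0, 0]
    - [0.5, -0.94, 0, 0, 0, 0]
    - [0.5, -0.94, 0, 0, 0, 0]

```text
t: 5.08
eef_pos: [0.5348, 0.0761, 0.2869]
ee_rot: [-3.141, -0.0, -0.317]
force: [-0.1, -0.2, 0.6]
width: 0.0874
```

```bash
python3 - <<'E'
from h import *
print(np.round(arm.get_state()['q'],3))
E
```

```text
[ 0.504  0.101 -0.189  0.    -1.28   0.75 ]
```

Call:
drive_tool:
  targets:
    - [0.6, -0.95, 0, 0, 0, 1]
    - [0.6, -0.95, 0, 0, 0, 1]
    - [0.6, -0.95, 0, 0, 0, 1]
    - [0.6, -0.95, 0, 0, 0, 1]
    - [0.6, -0.95, 0, 0, 0, 1]

```text
t: 5.7
eef_pos: [0.655, -0.114, 0.2866]
ee_rot: [3.142, -0.0, 0.21]
force: [-0.1, 0.3, 0.1]
width: 0.0875
```

```bash
python3 - <<'E'
from h import *
s=arm.get_state(); print(np.round(s['q'],3),s['ee_rot'],s['eef_pos'])
im,d=arm.grab_frame('wrist'); save(im,'w1.png')
for f in [arm.landmark_of]:
  for n in ['carton','hull','mark']:
    print(n,[(w('wrist',x['point']).round(3).tolist(),round(x['score'],2)) for x in f(n,'wrist')[:2]])
r=arm.cut_out('carton','wrist')
if r:
    P=pts('wrist',d,r[0]['pixels']); P=P[(P[:,2]>.072)&(P[:,2]<.09)]; print(len(P),cv2.minAreaRect((P[:,:2]*1000).astype(np.float32)),np.median(P[:,2]))
E
```

```text
[ 0.12   0.313  0.081 -0.    -1.339  1.661] [ 3.14156913e+00 -2.80550130e-04  2.10267972e-01] [ 0.65500268 -0.11398591  0.28664448]
carton [([0.659, -0.112, 0.001], 0.63)]
hull [([0.664, -0.185, 0.001], 0.8)]
mark [([0.666, -0.179, 0.067], 0.95)]
1736 ((659.0704956054688, -109.80380249023438), (44.654319763183594, 54.3739128112793), 73.17253112792969) 0.08087304900928366
```

Call:
drive_tool:
  targets:
    - [0.1, 0.07, 0, 0, 0, 1]
    - [0, 0, 0, 0, 0, 1]
    - [0, 0, 0, 0, 0, 1]
    - [0, 0, 0, 0, 0, 1]
    - [0, 0, 0, 0, 0, 1]

```text
t: 6.58
eef_pos: [0.6579, -0.1085, 0.2873]
ee_rot: [3.141, -0.001, 0.735]
force: [-0.7, -0.7, 0.3]
width: 0.0878
```

Call:
drive_tool:
  targets:
    - [0, 0, -0.5, 0, 0, 1]
    - [0, 0, -0.5, 0, 0, 1]
    - [0, 0, -0.5, 0, 0, 1]
    - [0, 0, -0.5, 0, 0, 1]
    - [0, 0, -0.5, 0, 0, 1]

```text
t: 7.2
eef_pos: [0.658, -0.1085, 0.1867]
ee_rot: [3.141, -0.0, 1.258]
force: [-0.7, 0.7, -0.3]
width: 0.0875
```

Call:
drive_tool:
  targets:
    - [0, 0, -0.9, 0, 0, 0.2]
    - [0, 0, -0.9, 0, 0, 0]
    - [0, 0, -0.9, 0, 0, 0]
    - [0, 0, -0.8, 0, 0, 0]
    - [0, 0, -0.2, 0, 0, 0]

```text
t: 7.82
eef_pos: [0.6568, -0.1088, 0.037]
ee_rot: [-3.139, 0.001, 1.276]
force: [-0.0, 0.4, 1.0]
width: 0.0874
```

Call:
drive_tool:
  targets:
    - [0, 0, 0, 0, 0, 0]
    - [0, 0, 0, 0, 0, 0]
    - [0, 0, 0, 0, 0, 0]
    - [0, 0, 0, 0, 0, 0]
    - [0, 0, 0, 0, 0, 0]
  claw: 0.3
  newtons: 15

```text
t: 8.45
eef_pos: [0.6592, -0.1099, 0.0396]
ee_rot: [3.14, -0.0, 1.275]
force: [0.5, 1.0, 6.4]
width: 0.0538
```

Call:
drive_tool:
  targets:
    - [0, 0, 0.7, 0, 0, 0]
    - [0, 0, 0.9, 0, 0, 0]
    - [0, 0, 0.9, 0, 0, 0]
    - [0, 0, 0.9, 0, 0, 0]
    - [0, 0, 0.8, 0, 0, 0]

```text
t: 9.07
eef_pos: [0.6577, -0.1098, 0.2073]
ee_rot: [-3.141, -0.0, 1.275]
force: [0.3, -0.1, -2.1]
width: 0.0543
```

Call:
drive_tool:
  targets:
    - [-0.25, 0.82, 0, 0, 0, -0.98]
    - [-0.25, 0.82, 0, 0, 0, -0.98]
    - [-0.25, 0.82, 0, 0, 0, -0.98]
    - [-0.25, 0.82, 0, 0, 0, -0.98]
    - [-0.25, 0.82, 0, 0, 0, -0.98]

```text
t: 9.7
eef_pos: [0.6072, 0.0551, 0.2059]
ee_rot: [-3.141, 0.001, 0.758]
force: [0.2, 0.6, -1.7]
width: 0.0542
```

Call:
drive_tool:
  targets:
    - [-0.25, 0.82, 0, 0, 0, -0.98]
    - [-0.25, 0.82, 0, 0, 0, -0.98]
    - [-0.25, 0.82, 0, 0, 0, -0.98]
    - [-0.25, 0.82, 0, 0, 0, -0.98]
    - [-0.25, 0.82, 0, 0, 0, -0.98]

```text
t: 10.32
eef_pos: [0.5572, 0.2189, 0.206]
ee_rot: [3.141, 0.001, 0.245]
force: [0.5, -0.0, -1.9]
width: 0.054
```

Call:
drive_tool:
  targets:
    - [-0.25, 0.8, 0, 0, 0, -0.98]
    - [-0.25, 0.8, 0, 0, 0, -0.98]
    - [-0.25, 0.8, 0, 0, 0, -0.98]
    - [0, 0, 0, 0, 0, 0]

```text
t: 10.82
eef_pos: [0.5271, 0.3157, 0.2057]
ee_rot: [3.141, 0.001, -0.058]
force: [0.1, -0.7, -1.8]
width: 0.054
```

```bash
python3 - <<'E'
from h import *
s=arm.get_state(); print(s['t'],s['eef_pos'],s['ee_rot'],s['width'],np.round(s['q'],2))
c='scene'
im,d=arm.grab_frame(c); save(cv2.resize(im[90:290,230:430],(600,600)),'s2.png')
for n in ['drawer_floor','drawer_handle','carton']:
    print(n,[(w(c,x['point']).round(3).tolist(),round(x['score'],2)) for x in arm.landmark_of(n,c)[:2]])
im,d=arm.grab_frame('wrist')
for n in ['drawer_floor','drawer_handle','carton','cabinet']:
    print('w',n,[(w('wrist',x['point']).round(3).tolist(),round(x['score'],2)) for x in arm.landmark_of(n,'wrist')[:2]])
E
```

```text
10.825 [0.52714704 0.31569525 0.20570727] [ 3.14086234e+00  1.31078921e-03 -5.78543941e-02] 0.05400427537042121 [ 0.86  0.27 -0.16 -0.   -1.14  0.66]
drawer_floor [([0.552, 0.313, 0.022], 0.68)]
drawer_handle [([0.41, 0.327, 0.088], 0.98)]
carton [([0.523, 0.316, 0.168], 0.71), ([0.555, 0.314, 0.021], 0.22)]
w drawer_floor [([0.559, 0.314, 0.028], 0.58)]
w drawer_handle []
w carton []
w cabinet [([0.702, 0.31, 0.006], 0.72)]
```

View pics/s2.png

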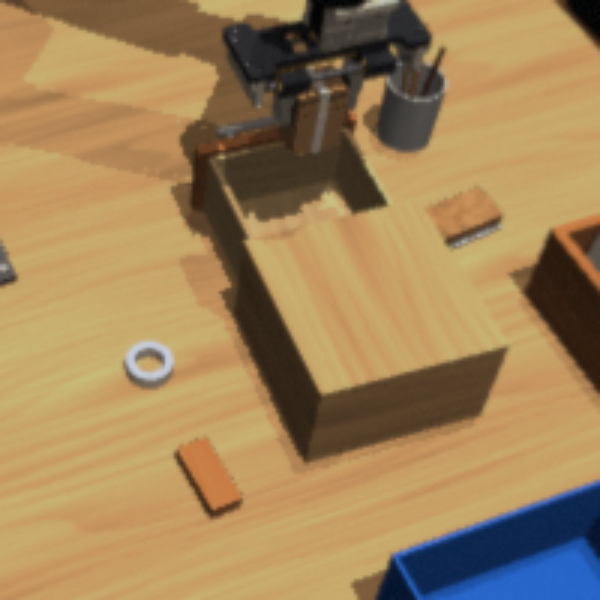

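The crop shows the carton (320,115) hanging upright over the open drawer, with the cup (410,110) clear. I'll lower and release it.

Call:
drive_tool:
  targets:
    - [0, 0, -0.8, 0, 0, 0]
    - [0, 0, -0.9, 0, 0, 0]
    - [0, 0, -0.9, 0, 0, 0]
    - [0, 0, -0.7, 0, 0, 0]
    - [0, 0, -0.24, 0, 0, 0]

```text
t: 11.9
eef_pos: [0.5277, 0.3131, 0.0633]
ee_rot: [3.139, 0.002, -0.06]
force: [0.0, -0.7, -2.4]
width: 0.0539
```

Call:
drive_tool:
  targets:
    - [0, 0, 0, 0, 0, 0]
    - [0, 0, 0, 0, 0, 0]
    - [0, 0, 0, 0, 0, 0]
    - [0, 0, 0, 0, 0, 0]
    - [0, 0, 0, 0, 0, 0]
  claw: 1

```text
t: 12.52
eef_pos: [0.5284, 0.3143, 0.0654]
ee_rot: [-3.141, -0.0, -0.059]
force: [0.1, -0.5, -0.6]
width: 0.0871
```

Call:
drive_tool:
  targets:
    - [0, 0, 0.6, 0, 0, 0]
    - [0, 0, 0.9, 0, 0, 0]
    - [0, 0, 0.9, 0, 0, 0]
    - [0, 0, 0.9, 0, 0, 0]
    - [0, 0, 0.5, 0, 0, 0]

```text
t: 13.15
eef_pos: [0.5288, 0.3146, 0.2194]
ee_rot: [-3.14, -0.002, -0.059]
force: [-0.4, -0.4, 0.1]
width: 0.0874
```

Call:
drive_tool:
  targets:
    - [-0.87, 0.05, 0, 0, 0, 0]
    - [-0.87, 0.05, 0, 0, 0, 0]
    - [-0.87, 0.05, 0, 0, 0, 0]
    - [-0.87, 0.05, 0, 0, 0, 0]
    - [-0.87, 0.05, 0, 0, 0, 0]
  claw: 0

```text
t: 13.78
eef_pos: [0.3532, 0.3241, 0.2171]
ee_rot: [-3.141, -0.0, -0.059]
force: [-0.6, -0.3, 0.2]
width: 0.0436
```

```bash
python3 - <<'E'
from h import *
s=arm.get_state(); print(s['t'],s['eef_pos'],s['width'])
c='scene'
im,d=arm.grab_frame(c); a=cv2.resize(im[90:240,250:400],(400,400))
for n in ['drawer_floor','drawer_handle','carton']:
    print(n,[(w(c,x['point']).round(3).tolist(),round(x['score'],2)) for x in arm.landmark_of(n,c)[:2]])
im,d=arm.grab_frame('side'); b=cv2.resize(im[90:240,110:260],(400,400)); save(np.hstack([a,b]),'s3.png')
for n in ['drawer_handle','carton']:
    print(n,[(w('side',x['point']).round(3).tolist(),round(x['score'],2)) for x in arm.landmark_of(n,'side')[:2]])
E
```

```text
13.775 [0.35320846 0.32408743 0.21708955] 0.04359165298533419
drawer_floor [([0.551, 0.313, 0.021], 0.86), ([0.664, -0.182, 0.071], 0.53)]
drawer_handle [([0.409, 0.323, 0.086], 0.63)]
carton [([0.523, 0.312, 0.022], 0.62)]
drawer_handle [([0.414, 0.321, 0.084], 0.92)]
carton [([0.53, 0.309, 0.025], 0.47)]
```

View pics/s3.png

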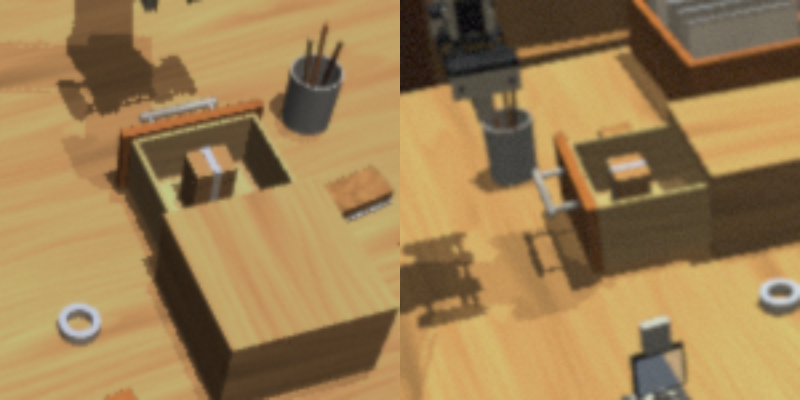

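Both crops show the carton standing upright in the drawer (left 210,175; right 630,170). Now I'll shut it.

Call:
drive_tool:
  targets:
    - [0, 0, -0.9, 0, 0, 0]
    - [0, 0, -0.9, 0, 0, 0]
    - [0, 0, -0.9, 0, 0, 0]
    - [0, 0, -0.7, 0, 0, 0]
    - [0, 0, -0.28, 0, 0, 0]

```text
t: 14.75
eef_pos: [0.3544, 0.3231, 0.068]
ee_rot: [3.139, 0.001, -0.06]
force: [-0.0, -0.1, 0.3]
width: 0.0004
```

Call:
drive_tool:
  targets:
    - [0.5, -0.03, 0, 0, 0, 0]
    - [0.4, -0.02, 0, 0, 0, 0]
    - [0.25, -0.02, 0, 0, 0, 0]
    - [0.25, -0.02, 0, 0, 0, 0]
    - [0.4, -0.02, 0, 0, 0, 0]

```text
t: 15.38
eef_pos: [0.4267, 0.3197, 0.07]
ee_rot: [-3.141, 0.0, -0.059]
force: [-2.0, 0.6, 0.8]
width: 0.0006
```

Call:
drive_tool:
  targets:
    - [0.5, -0.03, 0, 0, 0, 0]
    - [0.5, -0.03, 0, 0, 0, 0]
    - [0.5, -0.03, 0, 0, 0, 0]
    - [0.5, -0.03, 0, 0, 0, 0]
    - [0.4, -0.03, 0, 0, 0, 0]

```text
t: 16.0
eef_pos: [0.5238, 0.3137, 0.0696]
ee_rot: [-3.141, -0.0, -0.06]
force: [-0.9, 1.4, 1.1]
width: 0.0006
```

```bash
python3 - <<'E'
from h import *
s=arm.get_state(); print(s['t'],s['eef_pos'],s['width'],s['force'])
for c in ['scene','side']:
  arm.grab_frame(c)
  for n in ['drawer_handle','drawer_floor']:
    print(n,[(w(c,x['point']).round(3).tolist(),round(x['score'],2)) for x in arm.landmark_of(n,c)[:2]])
E
```

```text
16.0 [0.52378145 0.31371266 0.06958687] 0.0006089507489817488 [-0.88085555  1.36164283  1.05804252]
drawer_handle [([0.536, 0.313, 0.085], 0.75)]
drawer_floor []
drawer_handle [([0.545, 0.31, 0.085], 0.71), ([0.435, -0.044, 0.001], 0.35)]
drawer_floor []
```

Pushing is working, with about 15 mm left. I'll finish with small steps until it hits the stop.

Call:
drive_tool:
  targets:
    - [0.15, -0.01, 0, 0, 0, 0]
    - [0.1, -0.01, 0, 0, 0, 0]
    - [0.06, 0, 0, 0, 0, 0]
    - [0.04, 0, 0, 0, 0, 0]
    - [0, 0, 0, 0, 0, 0]

```text
t: 16.92
eef_pos: [0.5364, 0.313, 0.0697]
ee_rot: [3.142, -0.0, -0.059]
force: [0.0, -0.6, 1.3]
width: 0.0005
```

Call:
drive_tool:
  targets:
    - [0.04, 0, 0, 0, 0, 0]
    - [0.04, 0, 0, 0, 0, 0]
    - [0, 0, 0, 0, 0, 0]

```text
t: 17.3
eef_pos: [0.5396, 0.3129, 0.0697]
ee_rot: [3.141, -0.0, -0.059]
force: [-0.6, 0.1, -0.2]
width: 0.0
```

Call:
drive_tool:
  targets:
    - [0.05, 0, 0, 0, 0, 0]
    - [0.05, 0, 0, 0, 0, 0]
    - [0, 0, 0, 0, 0, 0]

```text
t: 17.68
eef_pos: [0.5408, 0.3128, 0.0696]
ee_rot: [3.14, 0.004, -0.059]
force: [-14.0, 2.5, 8.0]
width: 0.0007
```

Call:
drive_tool:
  targets:
    - [0.05, 0, 0, 0, 0, 0]
    - [0.05, 0, 0, 0, 0, 0]
    - [0, 0, 0, 0, 0, 0]

```text
t: 18.05
eef_pos: [0.541, 0.3126, 0.0696]
ee_rot: [3.139, 0.009, -0.06]
force: [-33.3, 5.1, 19.6]
width: 0.0005
```

```bash
python3 - <<'E'
from h import *
s=arm.get_state(); print(s['t'],s['eef_pos'],s['width'],s['force'])
o=[]
for c,(v,u) in [('scene',(90,260)),('side',(90,140))]:
  im,d=arm.grab_frame(c); o.append(cv2.resize(im[v:v+150,u:u+150],(400,400)))
  for n in ['drawer_handle','cabinet']:
    print(n,[(w(c,x['point']).round(3).tolist(),round(x['score'],2)) for x in arm.landmark_of(n,c)[:2]])
save(np.hstack(o),'s4.png')
E
```

```text
18.05 [0.54100219 0.3126284  0.0695505 ] 0.0004738168916208463 [-33.31813899   5.14038239  19.6459033 ]
drawer_handle [([0.553, 0.315, 0.086], 0.51)]
cabinet [([0.701, 0.306, 0.004], 0.71)]
drawer_handle [([0.555, 0.313, 0.082], 0.96)]
cabinet [([0.701, 0.303, 0.001], 0.79), ([0.556, 0.316, 0.086], 0.59)]
```

View pics/s4.png

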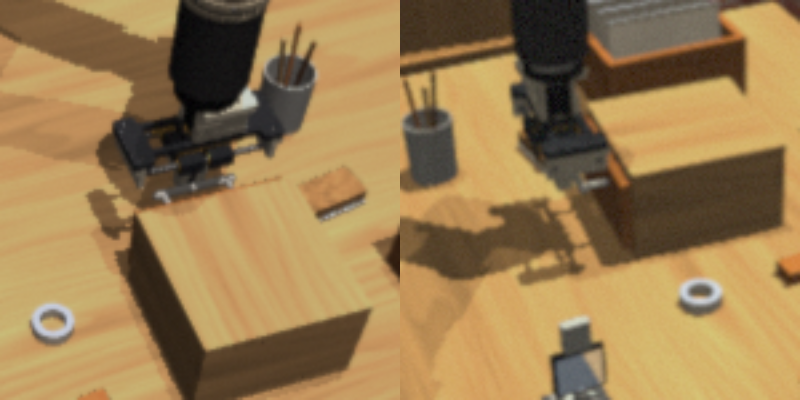

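The drawer is closed against its stop: the force rises with no further motion, and both crops show its front flush. I'll back off and go above the tab.

Call:
drive_tool:
  targets:
    - [-0.3, 0, 0, 0, 0, 0]
    - [-0.7, 0.05, 0, 0, 0, 0]
    - [-0.8, 0.05, 0, 0, 0, 0]
    - [0, 0, 0.9, 0, 0, 0]
    - [0, 0, 0.9, 0, 0, 0]

```text
t: 18.98
eef_pos: [0.4753, 0.3171, 0.1427]
ee_rot: [3.141, -0.0, -0.058]
force: [0.5, -0.0, 0.8]
width: 0.0005
```

Call:
drive_tool:
  targets:
    - [0, 0, 0.9, 0, 0, 0]
    - [0, 0, 0.9, 0, 0, 0]
    - [-0.1, -0.9, 0.2, 0, 0, 0.4]
    - [-0.1, -0.9, 0, 0, 0, 0.4]
    - [-0.1, -0.9, 0, 0, 0, 0]

```text
t: 19.6
eef_pos: [0.4636, 0.2081, 0.2221]
ee_rot: [-3.141, -0.001, 0.025]
force: [0.2, -0.3, -0.4]
width: 0.0004
```

Call:
drive_tool:
  targets:
    - [-0.1, -0.9, 0, 0, 0, 0]
    - [-0.1, -0.9, 0, 0, 0, 0]
    - [-0.1, -0.9, 0, 0, 0, 0]
    - [-0.1, -0.9, 0, 0, 0, 0]
    - [-0.1, -0.9, 0, 0, 0, 0]
  claw: 1

```text
t: 20.23
eef_pos: [0.4436, 0.0278, 0.2221]
ee_rot: [-3.141, -0.001, 0.025]
force: [0.8, 0.4, -0.8]
width: 0.0448
```

```bash
python3 - <<'E'
from h import *
o=[]
for c in ['scene','side','wrist']:
  im,d=arm.grab_frame(c)
  for n in ['drawer_handle','tab','mark','lens','stand','mirror']:
    print(c,n,[(w(c,x['point']).round(4).tolist(),round(x['score'],2)) for x in arm.landmark_of(n,c)[:1]])
save(im,'w5.png')
r=arm.cut_out('tab','wrist')
if r:
    P=pts('wrist',d,r[0]['pixels']); P=P[(P[:,2]>.125)&(P[:,2]<.14)]; print(len(P),len(P)>5 and cv2.minAreaRect((P[:,:2]*1000).astype(np.float32)))
s=arm.get_state(); print(s['t'],s['eef_pos'],s['ee_rot'],s['width'],s['force'],np.round(s['q'],2))
E
```

```text
scene drawer_handle [([0.5548, 0.3141, 0.0848], 0.46)]
scene tab [([0.4371, -0.0445, 0.1143], 0.68)]
scene mark [([0.6642, -0.1804, 0.0679], 0.65)]
scene lens [([0.4398, -0.2128, 0.0671], 0.59)]
scene stand [([0.4378, -0.0447, 0.0074], 0.92)]
scene mirror [([0.5253, -0.2636, 0.0041], 0.63)]
side drawer_handle [([0.5555, 0.315, 0.0834], 0.52)]
side tab [([0.4315, -0.042, 0.1116], 0.68)]
side mark [([0.6634, -0.1847, 0.0687], 0.66)]
side lens [([0.4383, -0.2153, 0.0638], 0.87)]
side stand [([0.4327, -0.0444, 0.0017], 0.57)]
side mirror [([0.4392, -0.0462, 0.0607], 0.68)]
wrist drawer_handle []
wrist tab [([0.4369, -0.0432, 0.119], 0.83)]
wrist mark []
wrist lens [([0.4437, -0.2143, 0.0705], 0.78)]
wrist stand [([0.4386, -0.0423, -0.0012], 0.97)]
wrist mirror [([0.438, -0.0428, 0.0687], 0.66)]
652 ((438.3837890625, -41.14574432373047), (31.72764778137207, 12.48072338104248), 1.4852105379104614)
21.325 [0.44348863 0.02896956 0.22176699] [3.14157924e+00 1.14482924e-05 2.45686747e-02] 0.08744120144334834 [-0.09826242  0.51820361 -0.16404015] [ 0.51 -0.03 -0.48  0.   -1.12  1.08]
```

View pics/w5.png

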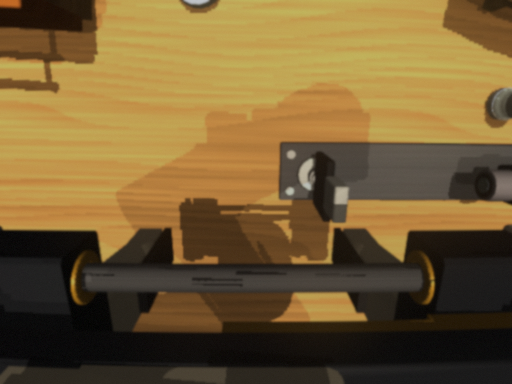

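The wrist view shows the tab (340,198) on the mirror, to the right of the gripper centre. The top-face fit puts it at (0.437, -0.042) with a yaw of 1.5°. The needed twist is about 28.5°.

Call:
drive_tool:
  targets:
    - [-0.08, -0.9, 0, 0, 0, 0]
    - [-0.08, -0.88, 0, 0, 0, 0]
    - [0, 0, -0.4, 0, 0, 0]
    - [0, 0, -0.7, 0, 0, 0]
    - [0, 0, -0.7, 0, 0, 0]

```text
t: 21.95
eef_pos: [0.4372, -0.0424, 0.1492]
ee_rot: [-3.141, -0.001, 0.024]
force: [1.1, 0.3, 0.4]
width: 0.0874
```

Call:
drive_tool:
  targets:
    - [0, 0, -0.6, 0, 0, 0]
    - [0, 0, -0.4, 0, 0, 0]
    - [0, 0, -0.2, 0, 0, 0]
    - [0, 0, 0, 0, 0, 0]

```text
t: 22.45
eef_pos: [0.437, -0.0423, 0.1016]
ee_rot: [3.141, 0.001, 0.025]
force: [0.7, 0.7, -0.1]
width: 0.0876
```

Call:
drive_tool:
  targets:
    - [0, 0, 0, 0, 0, 0]
    - [0, 0, 0, 0, 0, 0]
    - [0, 0, 0, 0, 0, 0]
    - [0, 0, 0, 0, 0, 0]
    - [0, 0, 0, 0, 0, 0]
  claw: 0
  newtons: 15

```text
t: 23.08
eef_pos: [0.4371, -0.0422, 0.1018]
ee_rot: [-3.142, -0.0, 0.025]
force: [-0.2, -1.0, -0.4]
width: 0.043
```

Call:
drive_tool:
  targets:
    - [0, 0, 0, 0, 0, 0]
    - [0, 0, 0, 0, 0, 0]
    - [0, 0, 0, 0, 0, 0]
    - [0, 0, 0, 0, 0, 0]
    - [0, 0, 0, 0, 0, 0]

```text
t: 23.7
eef_pos: [0.437, -0.0433, 0.1018]
ee_rot: [3.14, 0.0, 0.025]
force: [2.6, -7.5, -0.6]
width: 0.0119
```

Call:
drive_tool:
  targets:
    - [0, -0.03, 0, 0, 0, 0.6]
    - [0, 0, 0, 0, 0, 0.8]
    - [0, 0, 0, 0, 0, 0.8]
    - [0, 0, 0, 0, 0, 0.8]
    - [0, 0, 0, 0, 0, 0.7]

```text
t: 24.32
eef_pos: [0.4371, -0.0437, 0.1018]
ee_rot: [3.141, 0.0, 0.415]
force: [0.7, -1.4, 0.3]
width: 0.0119
```

Call:
drive_tool:
  targets:
    - [0, 0, 0, 0, 0, 0.6]
    - [0, 0, 0, 0, 0, 0.4]
    - [0, 0, 0, 0, 0, 0]
    - [0, 0, 0, 0, 0, 0]
    - [0, 0, 0, 0, 0, 0]

```text
t: 24.95
eef_pos: [0.4371, -0.0437, 0.1018]
ee_rot: [3.141, 0.0, 0.516]
force: [1.7, -5.5, -1.4]
width: 0.0121
```

```bash
python3 - <<'E'
from h import *
s=arm.get_state(); print(s['t'],s['eef_pos'],s['ee_rot'],s['width'],s['force'],s['moment'])
o=[]
for c,(v,u) in [('scene',(130,140)),('side',(170,170))]:
  im,d=arm.grab_frame(c); o.append(cv2.resize(im[v:v+120,u:u+120],(400,400)))
  for n in ['mark','lens','stand','drawer_handle']:
    print(c,n,[(w(c,x['point']).round(4).tolist(),round(x['score'],2)) for x in arm.landmark_of(n,c)[:1]])
  r=arm.cut_out('mirror',c)
  if r:
    P=pts(c,d,r[0]['pixels']); P=P[(np.hypot(P[:,0]-.437,P[:,1]+.043)<.034)&(P[:,2]>.045)&(P[:,2]<.095)]
    if len(P)>20:
      Q=P[:,:2]-np.median(P[:,:2],0); v=np.linalg.svd(Q,full_matrices=False)[2][0]; print(c,len(P),'face yaw',np.degrees(np.arctan2(v[1],v[0])))
save(np.hstack(o),'s6.png')
E
```

```text
24.95 [ 0.43712833 -0.04370055  0.10177909] [3.14121252e+00 2.35407457e-04 5.16227172e-01] 0.012142988053996533 [ 1.74269949 -5.52342631 -1.43838881] [-1.92480706 -0.67437451 -0.00508699]
scene mark [([0.6674, -0.1828, 0.0687], 0.95)]
scene lens [([0.4416, -0.2124, 0.0664], 0.63)]
scene stand [([0.4393, -0.0413, 0.0052], 0.84)]
scene drawer_handle [([0.5533, 0.3155, 0.0855], 0.48)]
scene 114 face yaw 32.961529931585844
side mark [([0.6689, -0.1847, 0.0705], 0.71)]
side lens [([0.4398, -0.2158, 0.0648], 0.84)]
side stand [([0.4329, -0.0434, 0.0003], 0.87)]
side drawer_handle [([0.6693, -0.1858, 0.0709], 0.69)]
side 184 face yaw -152.2181013904045
```

View pics/s6.png

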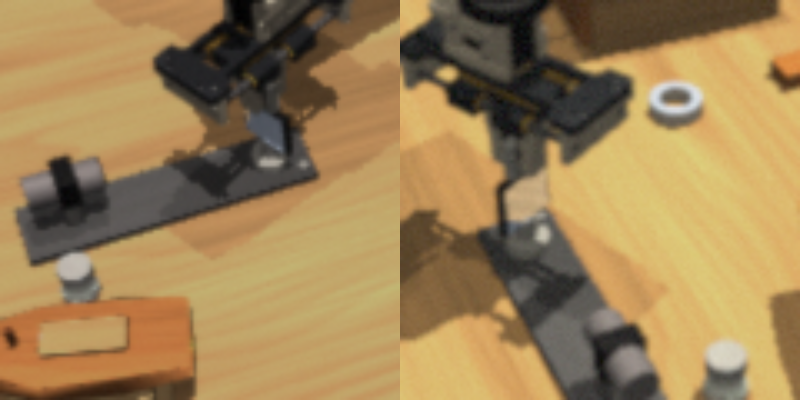

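The mirror is turned and held. Plane fits give 33° and 28°, average 30.4°, against a tool yaw of 29.6° and a target of 29.9°. That is about 2 mm of error at the disc. Handing in.

```bash
python3 - <<'E'
from h import *
print(arm.job_done()); s=arm.get_state(); print(s['t'],s['ee_rot'],s['width'])
E
```

```text
the job is handed in; nothing more can be done
None
the job is handed in; nothing more can be done
```

I put the carton upright in the drawer and pushed the drawer shut. I then pinched the mirror tab, twisted it about 28°, and handed in at about 25 s (limit 67 s) while still holding it. No verdict is reported.

- **Drawer:** The push force rose to 33 N with no further movement, and the handle stayed at x ≈ 0.554 m after I backed off. The last side-camera handle reading was a misdetection that landed on the ship's disc; the scene camera and the earlier readings agree. I saw the carton standing in the drawer before shutting it, but could not see it afterwards.
- **Mirror:** The tool is at 29.6° yaw against a computed 29.9°, which should put the line of sight about 2 mm from the disc's centre (22 mm allowed). The direct fits of the mirror face were noisy, 33° and 28°, averaging about 30°.
- **Grip:** The fingers are closed on the 12 mm tab with the grip set to 15 N.
- **Other things on the bench:** I saw no sign that any of them moved, but I did not measure their positions again at the end.

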